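# Key the carousel collar onto the drive shaft and hold it for the set-screw

## Task

Grip the bare upright shaft of the carousel drive with the fingers and turn it until the flat milled on it squarely faces the hex key waiting in the bracket. Then take the collar whose bore fits over the shaft, slide it on upright with its set-screw on that flat, and finish while holding it in the fingers there, its top face flush with the end of the shaft and the set-screw still facing the hex key. Do not let go of it at the end. Leave the vial rack, the jar, and the wrench where they are.

Things in the scene. Friction and masses are not known exactly. Their poses are not given: they have to be found in the camera images.
- drive: Fixed drive unit: white housing 60 mm high, 150 mm wide (y), from 80 mm behind to 130 mm ahead (+x) of its origin, which lies on the bench below the shaft's axis; z up. In its middle an upright steel shaft (bearing cap round its foot: 48 mm wide, top at 64 mm); on its +x side a bracket, near face 101 mm from the axis, 115 mm high, with a fixed 6 mm hex key lying along x that points at the shaft.
- key_tip (a point): Tip of the fixed hex key: 80 mm from the shaft's axis along the drive's +x, 107 mm above the bench.
- shaft (a joint): Turn of the shaft about its vertical axis, rad, counter-clockwise from above positive. 0: the flat faces the hex key squarely (drive's +x); it starts between 0.5 and 1.5. It turns with slight friction (about 0.06 N m) and stays where it is left.
- shaft_end (a point): Centre of the shaft's upper end, 125 mm above the bench. Frame turns with the shaft: z up, x out of the flat. Shaft 24 mm thick with one flat 7 mm from its axis (19 mm across there), 19.5 mm wide, from the end 49 mm down; 3 mm chamfer at the end. Fingers squeezing squarely on the flat close to 19 mm, elsewhere to as much as 24 mm.
- wide_collar: Loose aluminium collar that fits, 0.08-0.17 kg, bore upright: 46 mm wide, 30 mm high, bore 27 mm. Gripping flats on its +y and -y sides, 50 mm across, 26 mm long, full height. Origin: centre of underside; z up, x towards the steel set-screw (10 mm head, 6.5 mm proud, 15 mm up), whose 5 mm tip reaches into the bore to 9 mm from the axis: it slides over the shaft only with the screw at the flat.
- wide_collar_top (a point): Centre of the top face of the collar that fits, 30 mm above its underside, on the bore's axis.
- wide_collar_screw (a point): Outer end of the set-screw of the collar that fits, 29.5 mm from the bore's axis, 15 mm above the underside.
- narrow_collar: The other collar, outside exactly alike, but with a bore of only 18 mm: it does not go over the shaft. Origin: centre of its underside, x towards its set-screw.
- vial_rack: Bystander: blue rack of small vials, 70 by 130 mm, 40 mm high over the caps. Origin: centre of its underside.
- jar: Bystander: amber jar, 56 mm in diameter, 80 mm high. Origin: centre of its underside.
- wrench: Bystander: steel open-end wrench, 150 mm long, lying flat on the bench. Origin: centre of its underside, x along its length.
Things that resemble listed ones, but are neither listed nor needed, are in the scene too. What is shaped like the wide_collar but orange or purple is not meant.

How it is judged:
By the outcome, as a careful person would: the job done as asked, in the order asked, and still so for the second after the job is handed in, while the arm keeps its last pose, push and grip.
It also fails if it takes over 58 s, if anything falls off the work surface, if the arm or the gripper's body presses on something with over 40 N, if the wrist force passes 120 N, or if a joint passes its speed limit or range.

## Robot

A 6-joint arm with a two-finger parallel gripper is mounted at the origin on the work surface. World frame = base frame: x ahead of the robot, y to its left, z up, the work surface at z = 0. Lengths are in m, angles in rad, forces in N, time in s.
With the tool pointing down it reaches from about 0.375 to 0.9 m from the base axis. Payload 3.1 kg.
Tool frame: the origin (TCP) lies at the very end of the fingers, on their centre line; the grasp point (between the pads) lies 19 mm behind it; z points along the fingers, y is the line along which they close (so a half turn about z gives the same grasp; the last joint's range is limited). The gripper opens to 85 mm and grips with 20 to 120 N. Pads are 22 mm wide; open, the fingers measure 114 mm over their backs; the gripper's body (76 mm by 85 mm) begins 54 mm behind the grasp point. The pads swing forward as they close: fully open they stand 13 mm farther back than shut.
Start: joints at [1.048, 0.527, 1.433, -0, 1.181, -0.178], TCP at [0.211, 0.588, 0.231] pointing down, gripper open.
Joint ranges: [-3.08, 3.08], [-0.75, 2.2], [0.22, 2.44], [-1.43, 4.57], [0, 2.65], [-2.85, 2.85]. Speed limits (rad/s): [2.79, 2.79, 3.14, 3.14, 3.14, 3.14].

## Interface

Orientations are given as a rotation vector (axis times angle).
In Python, from station import arm gives the robot as it stands.
- The arm moves only by the tool step_arm, never from a script. Its argument "deltas" is text: rows parted by semicolons, each of 7 numbers parted by spaces: the opening, from 0 (shut) to 1 (fully open), then the shift along the world's x, y, z as a fraction of full scale, then the turn, a rotation vector about the world's x, y, z as a fraction of full scale. A call has 1 to 20 rows; each row shifts and turns the commanded pose from where the row before left it; what a row does not reach is not made up. Full scale, the value 1, is 0.03 m for a shift and 8 degrees for a turn. A row lasts 1/8 s, in which the tool goes at most 62.5 mm and 10.7 degrees, less where a joint would pass 70% of its speed; a pose out of reach is approached as far as the arm can. A call with a number of a shift or a turn outside -1 to 1 is refused whole. A call with a gripper value outside its range is refused whole. The fingers move at their own pace and stop on an object; "newtons" is the grip in N (left out, the last holds). Time passes only in rows, so rows that do not move let the fingers close. It gives the time, the measured TCP pose, the force, the opening and the grip force at its end, in the units of the state.
- arm.read_state(): the state, without advancing time (a new reading comes with each control period).
- arm.read_camera(name): name is "side" or "top" or "wrist"; returns (picture, depth): 480x640x3 uint8, blue, green, red; 480x640 float32, m along the optical axis (not along the pixel's ray), 0 where there is no reading.
- arm.camera_model(name): a dict with "fx", "fy", "cx", "cy" (pixels), "R" (3x3) and "t" (3): a world point X has camera coordinates R X + t; the wrist camera has in their place "mount" (4x4, takes a point from camera to tool coordinates, whose origin is the TCP and whose axes are the flange's). Camera axes: x right, y down, z forward; pixel columns grow to the right and rows downward; lengths in m; the calibration is good to about 2 mm. A picture is of the moment at which its call begins: read the wrist's pose just before it. camera_model takes no time and is no camera call.
- arm.sign_off(): hands the job in; it is judged then, once.
Trained networks look in the newest picture that a camera, given by its name, has taken for a name from the list of things; names that differ only in an ending like _2 or _b are one class to them, and where a whole thing is asked for, a point or a joint stands for the part that bears it (a point fixed in the world has none). Each returns a list of dicts, best first, with "score" (0 to 1); they miss things now and then, are a little off and sometimes report something else, mostly with a low value. They report only what shows in the picture. A call takes as long as a camera call. They do not tell look-alikes from the thing itself.
- arm.find_in(name, camera): "at" ([x, y, z] in m, in the coordinates of the camera as it stood for that picture, good to about 4 mm: the middle of the surface that is visible of it).
- arm.trace(name, camera): "pixels" (480x640 bool, what is visible of it).
- arm.spot_point(name, camera): "at" ([x, y, z] in m, in the coordinates of the camera as it stood for that picture, good to about 4 mm: a listed point, or the origin of a listed thing).
The state is a dict: "time_s": time; "qpos": joint angles; "joint_vel": joint speeds; "joint_torque": joint torques, N m; "ee_pos": TCP position; "ee_rot": TCP orientation; "wrist_force": force on the tool from outside, world axes, zero at the start; "moment": the same for the moment, N m; "gripper_width": opening from 0.0 (shut) to 1.0 (fully open); "grasp_force": force on a finger pad.
Only numpy, scipy, OpenCV 4.12 (cv2) and the standard library are available. Lean on these libraries where they do the work, as an engineer would, in place of code of your own. Each camera call takes 0.05 s, during which the arm holds its last target. There are 200 camera calls.

## Working session

There is one attempt and no reset: what is moved stays moved. The work goes in short steps, Python scripts to look and compute and a tool call to move; the robot and the scene stay as the last step left them, time stands still between calls to the robot, and variables do not carry over. Pictures are saved under pics/ and viewed, at most 10 in all, crops included, and the job is handed in when it is done.

Besides the shell and the picture viewer there is one more tool, called after "Call:" by a JSON object that holds its "op" and its "data". step_arm: Moves the arm, as the interface text tells. Shift numbers are shares of 0.03 m and turn numbers shares of 8 degrees, none past 1 either way. Its arguments: {"type":"object","properties":{"deltas":{"type":"string"},"newtons":{"type":"number"}},"required":["deltas"]}

```bash
mkdir -p pics
cat > h.py <<'E'
import numpy as np, cv2
from station import arm
from scipy.spatial.transform import Rotation as Ro
def cam2world(c,p,st=None):
    m=arm.camera_model(c); p=np.atleast_2d(p)
    if 'R' in m: return (p-np.array(m['t']))@np.array(m['R'])
    st=st or arm.read_state(); M=np.array(m['mount']); q=p@M[:3,:3].T+M[:3,3]
    return q@Ro.from_rotvec(st['ee_rot']).as_matrix().T+np.array(st['ee_pos'])
def cloud(c,d,mask=None,st=None):
    m=arm.camera_model(c); ok=d>0
    if mask is not None: ok&=mask
    v,u=np.nonzero(ok); z=d[v,u]
    return cam2world(c,np.c_[(u-m['cx'])/m['fx']*z,(v-m['cy'])/m['fy']*z,z],st),v,u
E
python3 - <<'E'
from h import *
print(arm.read_state())
for c in ['top','side']:
    im,d=arm.read_camera(c); cv2.imwrite(f'pics/{c}0.png',im); np.save(c+'.npy',d)
    for n in ['drive','wide_collar','narrow_collar','vial_rack','jar','wrench','shaft_end','key_tip','wide_collar_top','wide_collar_screw']:
        for r in arm.spot_point(n,c)[:5]: print(c,n,round(r['score'],2),cam2world(c,r['at']).round(3)[0])
print(arm.camera_model('wrist'))
E
```

```text
{'time_s': 0.0, 'qpos': array([ 1.04849424e+00,  5.28492043e-01,  1.43393947e+00,  3.77933179e-06,
        1.18137605e+00, -1.78477705e-01]), 'joint_vel': array([ 0.00096751, -0.00042659,  0.00200154,  0.00031598, -0.00067784,
        0.00033167]), 'joint_torque': array([ 2.19673137e-03, -4.42338681e+01, -1.78032911e+01, -1.59776373e-04,
        8.34675680e-03,  4.76539725e-06]), 'ee_pos': array([0.21026925, 0.58779208, 0.2303059 ]), 'ee_rot': array([-0.53729309, -3.09452949,  0.00326509]), 'wrist_force': array([ 0.73969651, -0.43943998, -0.32231944]), 'moment': array([-0.0466202 ,  0.06092691,  0.04763069]), 'grasp_force': 0.0, 'gripper_width': 1.0022061466054577}
top drive 0.67 [ 0.51  -0.151 -0.001]
top wide_collar 0.77 [0.477 0.417 0.001]
top wide_collar 0.68 [ 0.339  0.309 -0.002]
top wide_collar 0.58 [ 0.44   0.308 -0.002]
top wide_collar 0.56 [ 0.457  0.203 -0.004]
top wide_collar 0.17 [ 0.525  0.105 -0.003]
top narrow_collar 0.87 [ 0.525  0.105 -0.   ]
top vial_rack 0.74 [0.707 0.17  0.   ]
top jar 0.77 [ 0.772  0.011 -0.001]
top shaft_end 0.73 [ 0.506 -0.152  0.129]
top key_
[... 992 characters left out ...]
04 0.03 ]
side wide_collar_top 0.68 [0.476 0.419 0.029]
side wide_collar_screw 0.84 [0.453 0.406 0.015]
side wide_collar_screw 0.66 [0.372 0.301 0.013]
side wide_collar_screw 0.65 [0.474 0.185 0.013]
side wide_collar_screw 0.57 [0.466 0.326 0.008]
{'fx': 355.87893483086015, 'fy': 355.87893483086015, 'cx': 320.7556435325227, 'cy': 242.115449861555, 'mount': array([[-6.12647393e-04, -9.53121066e-01, -3.02588597e-01,
         7.72740075e-02],
       [ 9.99999533e-01, -3.57645814e-04, -8.98141405e-04,
        -5.90091086e-04],
       [ 7.47817948e-04, -3.02589006e-01,  9.53120839e-01,
        -1.42712154e-01],
       [ 0.00000000e+00,  0.00000000e+00,  0.00000000e+00,
         1.00000000e+00]])}
```

View pics/top0.png

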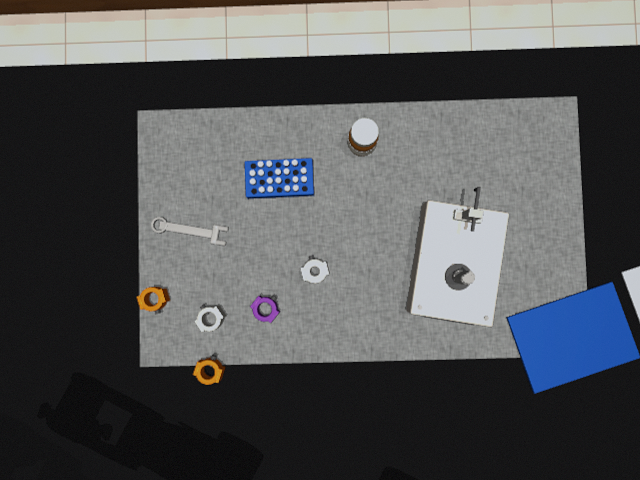

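View pics/side0.png

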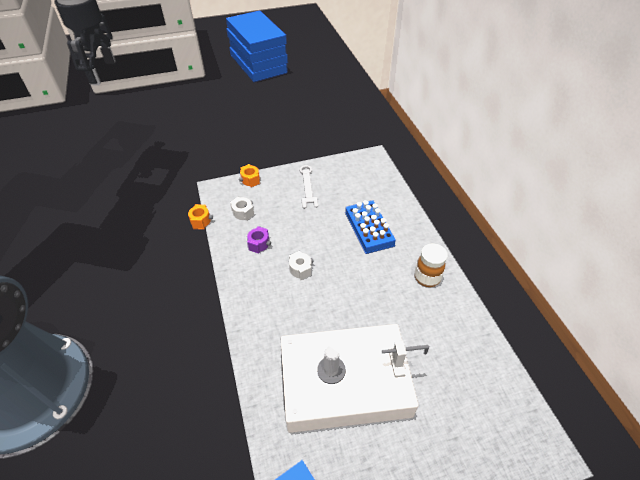

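The top view shows the plain wide-bored collar at pixel (209,319), world (0.44, 0.31). The narrow one is at (314,270), and the orange and purple look-alikes surround them. The drive is at (460,265), with its key on the far side. The side view agrees. I'll hover over the collar first.

Call:
{"op": "step_arm", "data": {"deltas": "1 0.76 -0.93 -0.1 0 0 0.64;1 0.76 -0.93 -0.1 0 0 0.64;1 0.76 -0.93 -0.1 0 0 0.64;1 0.76 -0.93 -0.1 0 0 0.64;1 0.76 -0.93 -0.1 0 0 0.64;1 0.76 -0.93 -0.1 0 0 0.64;1 0.76 -0.93 -0.1 0 0 0.64;1 0.76 -0.93 -0.1 0 0 0.64;1 0.76 -0.93 -0.1 0 0 0.64;1 0.76 -0.93 -0.1 0 0 0.64;1 0 0 0 0 0 0"}}

```text
time_s: 2.48
ee_pos: [0.4404, 0.3079, 0.2012]
ee_rot: [-0.847, 3.025, -0.0]
wrist_force: [-0.2, -0.1, 1.1]
gripper_width: 1.0
grasp_force: 0.0
```

```bash
cat >> h.py <<'E'
def yaw(st): # tool y yaw, deg
    y=Ro.from_rotvec(st['ee_rot']).as_matrix()[:,1]; return np.degrees(np.arctan2(y[1],y[0]))
def circ(p): # least-squares circle
    A=np.c_[2*p,np.ones(len(p))]; s=np.linalg.lstsq(A,(p**2).sum(1),rcond=None)[0]
    return s[:2],np.sqrt(s[2]+s[0]**2+s[1]**2)
E
python3 - <<'E'
from h import *
for c in ['top','side']:
    p,v,u=cloud(c,np.load(c+'.npy')); k=(abs(p[:,2]-.06)<.008)&(abs(p[:,0]-.52)<.2)&(abs(p[:,1]+.15)<.2)
    print(c,cv2.minAreaRect(p[k,:2].astype(np.float32)*1000),np.median(p[k,2]))
st=arm.read_state(); im,d=arm.read_camera('wrist'); cv2.imwrite('pics/w0.png',im); np.savez('w0.npz',d=d)
print(st['ee_pos'],yaw(st),st['time_s'])
for n in ['wide_collar','wide_collar_top','wide_collar_screw']:
    for r in arm.spot_point(n,'wrist')[:4]: print(n,round(r['score'],2),cam2world('wrist',r['at'],st).round(4)[0])
p,v,u=cloud('wrist',d,None,st); k=(abs(p[:,2]-.03)<.005)&(np.hypot(p[:,0]-.439,p[:,1]-.31)<.04)
q=p[k,:2]; print(len(q),q.mean(0),p[k,2].mean())
np.save('q.npy',q)
# rasterise top face at 0.5mm, contours
g=np.zeros((200,200),np.uint8); ij=((q-[.389,.26])/.0005).astype(int); ij=ij[((ij>=0)&(ij<200)).all(1)]; g[ij[:,1],ij[:,0]]=255
g=cv2.morphologyEx(g,cv2.MORPH_CLOSE,np.ones((5,5))); cs,hh=cv2.findContours(g,cv2.RETR_CCOMP,cv2.CHAIN_APPROX_NONE)
for c in cs:
    if len(c)>40: 
        cc=c[:,0]*.0005+[.38925,.26025]; print(len(c),circ(cc),cv2.minAreaRect((cc*1000).astype(np.float32)))
E
```

```text
top ((531.000244140625, -156.12899780273438), (151.61236572265625, 210.33636474609375), 79.30499267578125) 0.06027186673320885
side ((530.7185668945312, -155.32379150390625), (150.9867706298828, 210.2540740966797), 79.26956176757812) 0.05936266411091084
[0.44035925 0.30786016 0.20124397] 121.28720916346717 2.475
wide_collar 0.88 [0.4837 0.4154 0.001 ]
wide_collar 0.62 [0.4506 0.2039 0.0014]
wide_collar 0.59 [0.3394 0.3112 0.0005]
wide_collar 0.56 [0.4454 0.3039 0.0027]
wide_collar_top 0.94 [0.4536 0.2016 0.0248]
wide_collar_top 0.91 [0.3429 0.3151 0.0297]
wide_collar_top 0.77 [0.4386 0.3127 0.0298]
wide_collar_top 0.72 [0.478  0.4136 0.0326]
wide_collar_screw 0.92 [0.4655 0.3202 0.0168]
wide_collar_screw 0.77 [0.4498 0.4068 0.0135]
wide_collar_screw 0.72 [0.4797 0.1809 0.0169]
1533 [0.43959362 0.30769295] 0.029861301182740666
310 (array([0.44024462, 0.30789099]), np.float64(0.023726567420363817)) ((440.53375244140625, 308.14605712890625), (45.42091369628906, 50.084903717041016), 32.0053825378418)
170 (array([0.44032375, 0.30797661]), np.float64(0.013662456622333022)) ((440.25, 308.0), (27.0, 27.5), 0.0)
```

View pics/w0.png

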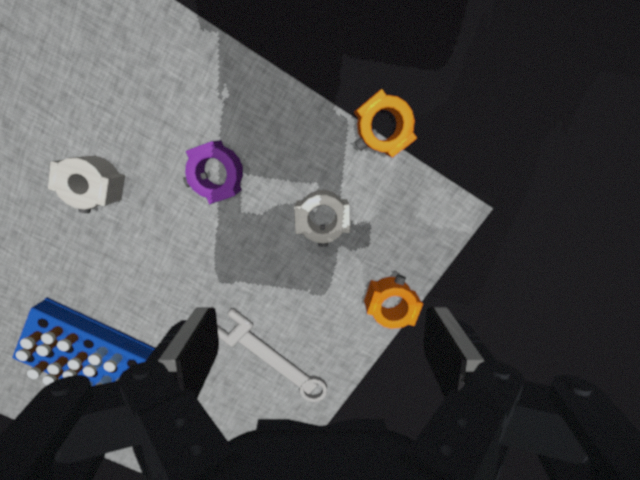

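The wrist view shows the grey collar at (322,218) with its bore of about 27 mm, so it is the one that fits, and its screw points away. It is centred at (0.440, 0.308) with the screw at 32°. The drive's +x points at -10.7° and its axis is at (0.506, -0.151). Next is the shaft.

Call:
{"op": "step_arm", "data": {"deltas": "1 0.137 -0.956 0.04 0 0 -0.58;1 0.137 -0.956 0.04 0 0 -0.58;1 0.137 -0.956 0.04 0 0 -0.58;1 0.137 -0.956 0.04 0 0 -0.58;1 0.137 -0.956 0.04 0 0 -0.58;1 0.137 -0.956 0.04 0 0 -0.58;1 0.137 -0.956 0.04 0 0 -0.58;1 0.137 -0.956 0.04 0 0 -0.58;1 0.137 -0.956 0.04 0 0 -0.58;1 0.137 -0.956 0.04 0 0 -0.58;1 0.137 -0.956 0.04 0 0 -0.58;1 0.137 -0.956 0.04 0 0 -0.58;1 0.137 -0.956 0.04 0 0 -0.58;1 0.137 -0.956 0.04 0 0 -0.58;1 0.137 -0.956 0.04 0 0 -0.58;1 0.137 -0.956 0.04 0 0 -0.58;1 0 0 0 0 0 0"}}

```text
time_s: 4.8
ee_pos: [0.5053, -0.1502, 0.2208]
ee_rot: [1.145, 2.924, -0.0]
wrist_force: [0.2, 0.2, -0.2]
gripper_width: 1.001
grasp_force: 0.0
```

```bash
cat > sh.py <<'E'
from h import *
import sys
st=arm.read_state(); im,d=arm.read_camera('wrist'); n=sys.argv[1]
print(st['ee_pos'],yaw(st),st['time_s'])
C=np.array([.5063,-.1511])
p,v,u=cloud('wrist',d,None,st); r=np.hypot(*(p[:,:2]-C).T); k=(p[:,2]>.118)&(r<.025)
q=p[k]; print(len(q),q.mean(0))
m=q[:,2]>np.median(q[:,2])-.0015
g=q[m,:2]; print('top disc',len(g),cv2.minAreaRect((g*1000).astype(np.float32)))
h=cv2.convexHull((g*1000).astype(np.float32))[:,0]
for a in range(-20,120,10):
    w=g@[np.cos(np.radians(a)),np.sin(np.radians(a))]; print(a,np.round(1000*np.ptp(w),1),end='; ')
x0,x1,y0,y1=u[k].min()-25,u[k].max()+25,v[k].min()-25,v[k].max()+35
cv2.imwrite(f'pics/{n}.png',cv2.resize(im[y0:y1,x0:x1],None,fx=6,fy=6)[:600,:800]); print(x0,y0)
E
python3 sh.py s0
```

```text
[ 0.50525874 -0.15021633  0.22077515] 47.2167149589688 4.8
10299 [ 0.49771418 -0.14351779  0.29033619]
top disc 6154 ((494.152587890625, -140.96719360351562), (40.47428894042969, 11.642607688903809), 47.77376174926758)
-20 21.8; -10 25.9; 0 29.6; 10 32.8; 20 36.1; 30 38.7; 40 40.2; 50 40.4; 60 39.5; 70 38.2; 80 35.8; 90 32.6; 100 28.8; 110 24.8; 203 204
```

View pics/s0.png

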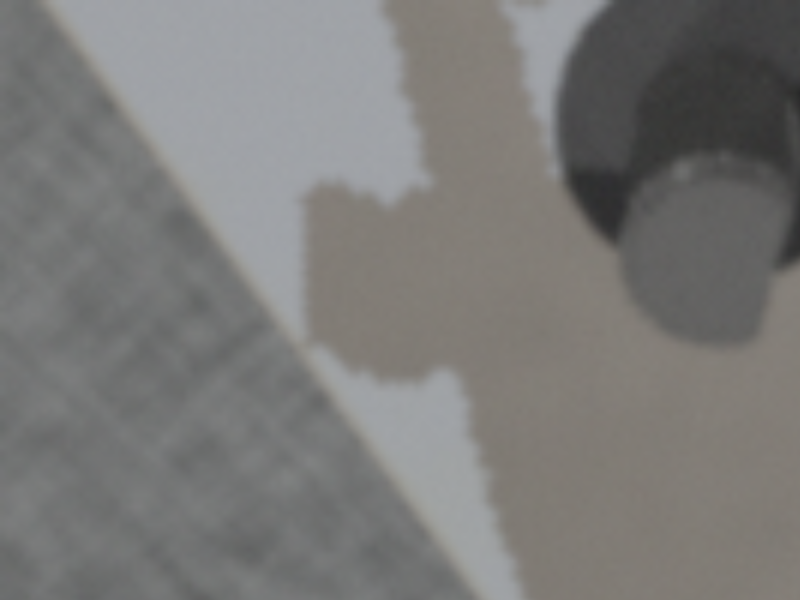

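The crop shows the shaft end at (710,250), with the flat on its right edge, tilted slightly. My filter also caught the gripper, so I'll redo it with an upper limit on z.

```bash
cat > sh.py <<'E'
from h import *
from scipy.optimize import minimize
st=arm.read_state(); im,d=arm.read_camera('wrist')
print(st['ee_pos'],yaw(st),st['time_s'])
C=np.array([.5063,-.1511])
p,v,u=cloud('wrist',d,None,st); r=np.hypot(*(p[:,:2]-C).T); k=(abs(p[:,2]-.125)<.004)&(r<.02)
g=p[k,:2]*1000; print('top disc',len(g),g.mean(0),p[k,2].mean())
for a in range(-20,160,10):
    w=g@[np.cos(np.radians(a)),np.sin(np.radians(a))]; print(a,np.round(np.percentile(w,99.7)-np.percentile(w,.3),1),end='; ')
# template: raster D shape, IoU fit on 0.5 mm grid
G=np.zeros((100,100),np.uint8); ij=((g-C*1000+25)/.5).astype(int); G[ij[:,1],ij[:,0]]=1; G=cv2.morphologyEx(G,cv2.MORPH_CLOSE,np.ones((3,3)))
X,Y=np.meshgrid(np.arange(100)*.5-24.75,np.arange(100)*.5-24.75)
def cost(s,ret=0):
    R,f=(12,7); x=X-s[0];y=Y-s[1]; n=x*np.cos(s[2])+y*np.sin(s[2])
    M=1/(1+np.exp(np.clip((np.hypot(x,y)-R)/.2,-50,50)))/(1+np.exp(np.clip((n-f)/.2,-50,50)))
    return ((M-G)**2).sum()
b=min((minimize(cost,[0,0,np.radians(a)],method='Nelder-Mead',options=dict(initial_simplex=[[0,0,np.radians(a)],[1,0,np.radians(a)],[0,1,np.radians(a)],[0,0,np.radians(a+10)]])) for a in range(-180,180,30)),key=lambda o:o.fun)
print('\nfit centre',C*1000+b.x[:2],'flat deg',np.degrees(b.x[2]),b.fun,G.sum())
E
python3 sh.py
```

```text
[ 0.50450988 -0.14891582  0.22052318] 47.28947369658336 4.85
top disc 724 [ 505.51291931 -151.82073762] 0.12459647207549031
-20 23.2; -10 22.9; 0 22.2; 10 21.1; 20 19.7; 30 18.8; 40 19.4; 50 20.9; 60 21.8; 70 22.7; 80 23.4; 90 23.9; 100 24.1; 110 23.7; 120 23.6; 130 23.8; 140 23.9; 150 23.6; 
fit centre [ 507.34408524 -151.4606899 ] flat deg 33.861455775363105 104.66596588431042 1448
```

Call:
{"op": "step_arm", "data": {"deltas": "1 0 -0.02 -0.9 0 0 -0.345;1 0 -0.02 -0.9 0 0 -0.345;1 0 -0.02 -0.9 0 0 -0.345;1 0 -0.02 -0.9 0 0 -0.345;1 -0.007 -0.013 -0.9 0 0 -0.345;1 0 0 0 0 0 0;1 0 0 0 0 0 0;0 0 0 0 0 0 0;0 0 0 0 0 0 0;0 0 0 0 0 0 0;0 0 0 0 0 0 0;0 0 0 0 0 0 0;0 0 0 0 0 0 0", "newtons": 40}}

```text
time_s: 6.52
ee_pos: [0.5055, -0.1517, 0.0861]
ee_rot: [1.488, 2.765, 0.003]
wrist_force: [4.9, 3.7, 2.7]
gripper_width: 0.212
grasp_force: 40.6
```

Call:
{"op": "step_arm", "data": {"deltas": "0 0.002 0.012 0 0 0 -0.69;0 0.002 0.012 0 0 0 -0.69;0 0.002 0.012 0 0 0 -0.69;0 0.002 0.012 0 0 0 -0.69;0 0.002 0.012 0 0 0 -0.69;0 0.002 0.012 0 0 0 -0.69;0 0.002 0.012 0 0 0 -0.69;0 0.002 0.012 0 0 0 -0.69;0 0 0 0 0 0 0;0 0 0 0 0 0 0"}}

```text
time_s: 7.78
ee_pos: [0.5054, -0.1498, 0.0861]
ee_rot: [2.416, 2.005, 0.001]
wrist_force: [1.3, -0.4, 5.1]
gripper_width: 0.218
grasp_force: 40.6
```

```bash
python3 -c "
from h import *
s=arm.read_state();print(yaw(s),s['ee_pos'],s['wrist_force'],s['moment'],s['gripper_width'])"
```

```text
-10.636626077804896 [ 0.50544499 -0.14983294  0.08608567] [ 1.26770321 -0.43305767  5.06618552] [ 0.03180842  0.16985813 -0.06001788] 0.2183378819373137
```

Call:
{"op": "step_arm", "data": {"deltas": "1 0 0 0 0 0 0;1 0 0 0 0 0 0;1 0 0 0 0 0 0;1 0 0 0 0 0 0;1 0 0 0.9 0 0 0;1 0 0 0.9 0 0 0;1 0 0 0.9 0 0 0;1 0 0 0.9 0 0 0;1 0 0 0.9 0 0 0;1 0 0 0 0 0 0;1 0 0 0 0 0 0"}}

```text
time_s: 9.15
ee_pos: [0.504, -0.149, 0.2198]
ee_rot: [-2.418, -2.004, 0.001]
wrist_force: [-0.1, -0.2, -1.1]
gripper_width: 1.0
grasp_force: 0.0
```

```bash
cat >> sh.py <<'E'
cv2.imwrite(f'pics/s{int(st["time_s"]*100)}.png',im)
m=(abs(p[:,2]-.06)<.008)&(abs(p[:,0]-.52)<.2)&(abs(p[:,1]+.15)<.2)
for z0 in (.107,):
    k=(abs(p[:,2]-z0)<.006)&(r>.06)&(r<.1); print('key pts',k.sum(), np.degrees(np.arctan2(*(np.median(p[k,:2],0)-C)[::-1])) if k.sum() else '')
E
python3 sh.py; ls pics
```

```text
[ 0.50402436 -0.1490346   0.21978479] -10.69715561816526 9.15
top disc 724 [ 506.08956464 -150.19286025] 0.12469127945166386
-20 19.0; -10 18.5; 0 19.7; 10 20.9; 20 21.9; 30 22.7; 40 23.3; 50 23.1; 60 23.4; 70 23.7; 80 23.7; 90 23.5; 100 22.9; 110 22.6; 120 22.1; 130 21.7; 140 21.0; 150 20.1; 
fit centre [ 507.59247753 -151.20933067] flat deg -12.370480978923485 84.9477538562997 1457
key pts 218 -10.69900820335145
s0.png
s915.png
side0.png
top0.png
w0.png
```

Call:
{"op": "step_arm", "data": {"deltas": "1 -0.127 0.898 -0.1 0 0 0.976;1 -0.127 0.898 -0.1 0 0 0.976;1 -0.127 0.898 -0.1 0 0 0.976;1 -0.127 0.898 -0.1 0 0 0.976;1 -0.127 0.898 -0.2 0 0 0.976;1 -0.127 0.898 -0.2 0 0 0.976;1 -0.127 0.898 -0.2 0 0 0.976;1 -0.127 0.898 -0.2 0 0 0.976;1 -0.127 0.898 -0.2 0 0 0.976;1 -0.127 0.898 -0.2 0 0 0.976;1 -0.127 0.898 -0.2 0 0 0.976;1 -0.127 0.898 -0.2 0 0 0.976;1 -0.127 0.898 -0.2 0 0 0.976;1 -0.127 0.898 -0.2 0 0 0.976;1 -0.127 0.898 -0.2 0 0 0.976;1 -0.127 0.898 -0.2 0 0 0.976;1 -0.127 0.898 -0.2 0 0 0.976;1 0 0 0 0 0 0;1 0 0 0 0 0 0"}}

```text
time_s: 11.58
ee_pos: [0.4393, 0.308, 0.1297]
ee_rot: [0.865, -3.018, 0.001]
wrist_force: [0.2, 0.6, -1.3]
gripper_width: 1.002
grasp_force: 0.0
```

```bash
cat > co.py <<'E'
from h import *
import sys
x,y,z=map(float,sys.argv[1:4])
st=arm.read_state(); im,d=arm.read_camera('wrist'); s2=arm.read_state(); cv2.imwrite(f'pics/c{int(st["time_s"]*100)}.png',im)
print(st['ee_pos'],s2['ee_pos'],yaw(st),st['time_s'])
p,v,u=cloud('wrist',d,None,st); k=(abs(p[:,2]-z)<.005)&(np.hypot(p[:,0]-x,p[:,1]-y)<.04)
q=p[k,:2]; print(len(q),p[k,2].mean())
o=np.array([x,y])-.05
g=np.zeros((200,200),np.uint8); ij=((q-o)/.0005).astype(int); g[ij[:,1],ij[:,0]]=255
g=cv2.morphologyEx(g,cv2.MORPH_CLOSE,np.ones((5,5))); cs,hh=cv2.findContours(g,cv2.RETR_CCOMP,cv2.CHAIN_APPROX_NONE)
for c in cs:
    if len(c)>60:
        cc=c[:,0]*.0005+o+.00025; print(len(c),circ(cc),cv2.minAreaRect((cc*1000).astype(np.float32)))
for r in arm.spot_point('wide_collar_screw','wrist')[:3]: print('screw',round(r['score'],2),cam2world('wrist',r['at'],st).round(4)[0])
E
python3 co.py .4403 .308 .03
```

```text
[0.43928432 0.30797505 0.12968198] [0.43956024 0.30778049 0.12997945] 121.98436517428587 11.575
2426 0.02977075150604937
303 (array([0.44021448, 0.30787705]), np.float64(0.023767514774549914)) ((440.65814208984375, 308.0482482910156), (45.82160949707031, 49.89463806152344), 32.574058532714844)
167 (array([0.4402366 , 0.30790896]), np.float64(0.013590113189383654)) ((440.04998779296875, 307.75), (27.0, 27.0), 0.0)
screw 0.82 [0.4837 0.1812 0.0174]
screw 0.77 [0.3725 0.3019 0.0172]
screw 0.64 [0.4705 0.3222 0.0191]
```

Call:
{"op": "step_arm", "data": {"deltas": "1 0 0 -0.86 0 0 0.01;1 0 0 -0.86 0 0 0.01;1 0 0 -0.86 0 0 0.01;1 0 0 -0.86 0 0 0;1 0 0 -0.86 0 0 0;1 0 0 0 0 0 0;1 0 0 0 0 0 0;0 0 0 0 0 0 0;0 0 0 0 0 0 0;0 0 0 0 0 0 0;0 0 0 0 0 0 0;0 0 0 0 0 0 0", "newtons": 60}}

```text
time_s: 13.18
ee_pos: [0.4405, 0.309, 0.0027]
ee_rot: [-0.873, 3.016, 0.0]
wrist_force: [-0.2, -0.5, 4.8]
gripper_width: 0.576
grasp_force: 62.8
```

Call:
{"op": "step_arm", "data": {"deltas": "0 0 0 0.4 0 0 0;0 0 0 1 0 0 0;0 0 0 1 0 0 0;0 0.14 -0.957 0.45 0 0 -0.336;0 0.14 -0.957 0.45 0 0 -0.336;0 0.14 -0.957 0.45 0 0 -0.336;0 0.14 -0.957 0.45 0 0 -0.336;0 0.14 -0.957 0.45 0 0 -0.336;0 0.14 -0.957 0.45 0 0 -0.336;0 0.14 -0.957 0.45 0 0 -0.336;0 0.14 -0.957 0.45 0 0 -0.336;0 0.14 -0.957 0 0 0 -0.336;0 0.14 -0.957 0 0 0 -0.336;0 0.14 -0.957 0 0 0 -0.336;0 0.14 -0.957 0 0 0 -0.336;0 0.14 -0.957 0 0 0 -0.336;0 0.14 -0.957 0 0 0 -0.336;0 0.14 -0.957 0 0 0 -0.336;0 0.14 -0.957 0 0 0 -0.336;0 0 0 0 0 0 0"}}

```text
time_s: 15.68
ee_pos: [0.5075, -0.1526, 0.1821]
ee_rot: [0.298, 3.126, -0.001]
wrist_force: [-0.4, -0.1, -0.8]
gripper_width: 0.57
grasp_force: 62.4
```

```bash
python3 co.py .5076 -.151 .208; python3 -c "
from h import *
for c in ['side','top']:
    im,d=arm.read_camera(c);cv2.imwrite(f'pics/{c}1.png',im)
    for n in ['wide_collar_top','wide_collar_screw']:
        print(c,n,[(round(r['score'],2),cam2world(c,r['at']).round(4)[0]) for r in arm.spot_point(n,c)])
"; ls pics
```

```text
[ 0.50750916 -0.15261463  0.18210713] [ 0.50674667 -0.1511312   0.18187301] 79.12636391305249 15.675
9949 0.20876570377041215
364 (array([ 0.50620862, -0.15330134]), np.float64(0.02497382978017631)) ((505.7799377441406, -156.06881713867188), (60.21596145629883, 45.85810852050781), 62.9044189453125)
159 (array([ 0.50708418, -0.15338561]), np.float64(0.013304962700910411)) ((507.0999755859375, -153.5), (26.499969482421875, 26.5), 0.0)
screw 0.65 [ 0.5432 -0.1622  0.1978]
side wide_collar_top [(0.79, array([0.4569, 0.2048, 0.0279])), (0.79, array([0.3418, 0.3119, 0.0232])), (0.55, array([ 0.5061, -0.1468,  0.2095]))]
side wide_collar_screw [(0.97, array([0.4773, 0.1846, 0.0153])), (0.73, array([ 0.5299, -0.1546,  0.1905])), (0.71, array([0.3721, 0.301 , 0.0125]))]
top wide_collar_top [(0.74, array([0.4842, 0.4174, 0.0292])), (0.74, array([0.4552, 0.2037, 0.0317])), (0.72, array([0.3447, 0.306 , 0.0303])), (0.46, array([ 0.5234,  0.1052, -0.0011])), (0.41, array([ 0.5073, -0.1498,  0.2097]))]
top wide_collar_screw [(0.75, array([0.4526, 0.408 , 0.0116])), (0.62, array([0.3673, 0.3011, 0.0171])), (0.56, array([0.4782, 0.1835, 0.0153])), (0.48, array([ 0.5329, -0.1528,  0.1973]))]
c1157.png
c1567.png
s0.png
s915.png
side0.png
side1.png
top0.png
top1.png
w0.png
```

```bash
python3 co.py .5076 -.151 .208|head -4
python3 - <<'E'
from h import *
im=cv2.imread('pics/c1567.png'); print(im.shape)
cv2.imwrite('pics/crop.png',cv2.resize(im[120:480,120:520],None,fx=1.6,fy=1.6))
E
```

```text
[ 0.50689023 -0.1499142   0.18157854] [ 0.50698974 -0.15010057  0.1815785 ] 79.33680785660694 16.075
9901 0.20837387230898743
357 (array([ 0.50564102, -0.15046852]), np.float64(0.024996410638871907)) ((506.4400329589844, -147.87001037597656), (46.01447677612305, 59.88987731933594), 4.86452054977417)
158 (array([ 0.50645675, -0.15079747]), np.float64(0.013289723721279633)) ((506.5999755859375, -150.75), (26.499969482421875, 26.0), 0.0)
(480, 640, 3)
```

View pics/crop.png

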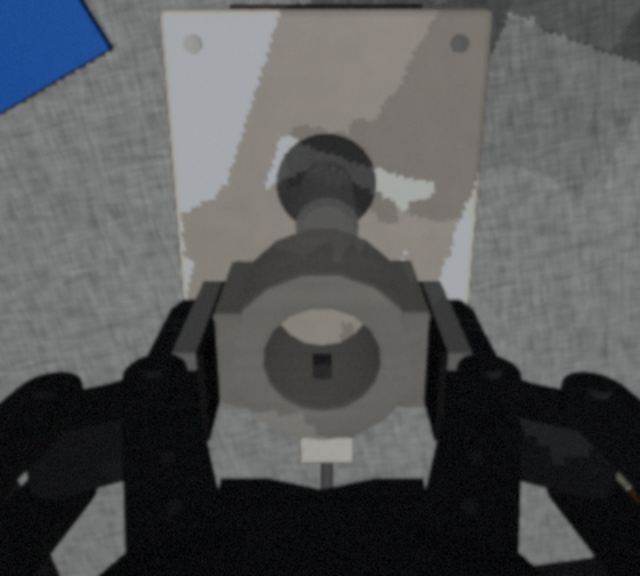

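The crop shows the collar upright in the fingers at (322,355). Its screw (322,365) lines up with the key at the bottom (326,475), and the shaft is behind at (327,190). I correct by +1.1 mm in x and lower it to just above the shaft end.

Call:
{"op": "step_arm", "data": {"deltas": "0 0.035 -0.007 -0.5 0 0 0;0 0 0 -0.6 0 0 0;0 0 0 -0.55 0 0 0;0 0 0 0 0 0 0;0 0 0 0 0 0 0"}}

```text
time_s: 16.8
ee_pos: [0.5083, -0.151, 0.1319]
ee_rot: [-0.294, -3.128, 0.0]
wrist_force: [-1.0, 0.7, -1.1]
gripper_width: 0.575
grasp_force: 62.4
```

```bash
python3 co.py .5076 -.151 .159|head -4;  python3 -c "
from h import *
s=arm.read_state();print(s['ee_pos'],s['wrist_force'],yaw(s))"
```

```text
[ 0.50829523 -0.15103912  0.13188444] [ 0.50848541 -0.15116515  0.13223941] 79.2734212233699 16.8
9800 0.15885751311078283
355 (array([ 0.50707891, -0.15164008]), np.float64(0.025021267899910042)) ((506.7039794921875, -154.53497314453125), (60.20817184448242, 46.06515121459961), 62.878665924072266)
159 (array([ 0.50784066, -0.15184607]), np.float64(0.013275822368789521)) ((508.0999755859375, -151.75), (26.499969482421875, 26.0), 0.0)
[ 0.50856783 -0.15117931  0.13244812] [ 0.99191043  0.23091281 -1.18311975] 79.27016365814245
```

Call:
{"op": "step_arm", "data": {"deltas": "0 0 0.015 -0.1 0 0 0;0 0 0 -0.1 0 0 0;0 0 0 -0.1 0 0 0;0 0 0 -0.1 0 0 0;0 0 0 0 0 0 0"}}

```text
time_s: 17.52
ee_pos: [0.5079, -0.1504, 0.1197]
ee_rot: [-0.294, -3.127, -0.0]
wrist_force: [0.4, 0.8, -1.6]
gripper_width: 0.57
grasp_force: 62.4
```

Call:
{"op": "step_arm", "data": {"deltas": "0 0 0 -0.1 0 0 0;0 0 0 -0.1 0 0 0;0 0 0 -0.1 0 0 0;0 0 0 -0.1 0 0 0;0 0 0 -0.1 0 0 0;0 0 0 0 0 0 0;0 0 0 0 0 0 0"}}

```text
time_s: 18.4
ee_pos: [0.5082, -0.1505, 0.105]
ee_rot: [0.294, 3.128, -0.0]
wrist_force: [-0.2, 0.3, -2.0]
gripper_width: 0.572
grasp_force: 62.4
```

```bash
cat > fl.py <<'E'
from h import *
st=arm.read_state(); im,d=arm.read_camera('wrist'); s2=arm.read_state(); cv2.imwrite(f'pics/f{int(st["time_s"]*100)}.png',cv2.resize(im[200:440,170:490],None,fx=2.5,fy=2.5))
print(st['ee_pos'],s2['ee_pos'],st['wrist_force'],st['moment'],yaw(st),yaw(s2))
C=np.array([.5076,-.151]); p,v,u=cloud('wrist',d,None,st); x=np.array([np.cos(np.radians(-10.7)),np.sin(np.radians(-10.7))])
r=p[:,:2]-C; R=np.hypot(*r.T)
k=(R<.009)&(abs(p[:,2]-.125)<.02); zs=p[k,2]; print('shaft',k.sum(),np.median(zs))
k=(R>.0155)&(R<.021)&(abs(p[:,2]-.13)<.02); print('collar',k.sum(),np.median(p[k,2]))
q=np.c_[r[k]@x,r[k]@[-x[1],x[0]],np.ones(k.sum())]; c=np.linalg.lstsq(q,p[k,2],rcond=None)[0]; print('tilt deg',np.degrees(c[:2]),'z at axis',c[2])
E
python3 fl.py
```

```text
[ 0.50817727 -0.15051395  0.10500681] [ 0.50820827 -0.15054228  0.10506033] [-0.16080491  0.27085088 -2.04082171] [ 0.02267818 -0.00263896  0.02460183] 79.27300389974397 79.27091285735342
shaft 1286 0.12508658858971367
collar 3948 0.13232804715847468
tilt deg [-0.14727893 -0.09671398] z at axis 0.13231442639618407
```

Call:
{"op": "step_arm", "data": {"deltas": "0 0 0 -0.08 0 0 0;0 0 0 -0.08 0 0 0;0 0 0 -0.08 0 0 0;0 0 0 0 0 0 0;0 0 0 0 0 0 0;0 0 0 0 0 0 0"}}

```text
time_s: 19.2
ee_pos: [0.5082, -0.1505, 0.0979]
ee_rot: [0.294, 3.128, -0.0]
wrist_force: [0.1, -0.3, -0.6]
gripper_width: 0.573
grasp_force: 62.4
```

```bash
python3 fl.py; python3 fl.py; ls pics|grep ^f
```

```text
[ 0.50820416 -0.15054404  0.09789619] [ 0.50820687 -0.15053854  0.09789992] [ 0.12445932 -0.32732924 -0.62669758] [ 0.02452318 -0.02582504  0.01442371] 79.27221834831407 79.27175691786475
shaft 1415 0.12509391114719104
collar 3967 0.1252202635417678
tilt deg [-0.07029538 -0.12414299] z at axis 0.12522653402411485
[ 0.50820687 -0.15053854  0.09789992] [ 0.50820043 -0.15055443  0.09789294] [ 0.00713013  1.31108006 -2.25870479] [ 0.04528821 -0.03348289 -0.02817665] 79.27175691786475 79.27114589985752
shaft 1412 0.12511596992493473
collar 3972 0.12524925487061214
tilt deg [-0.05251654 -0.0900874 ] z at axis 0.1252418097435468
f1839.png
f1920.png
f1925.png
```

View pics/f1925.png

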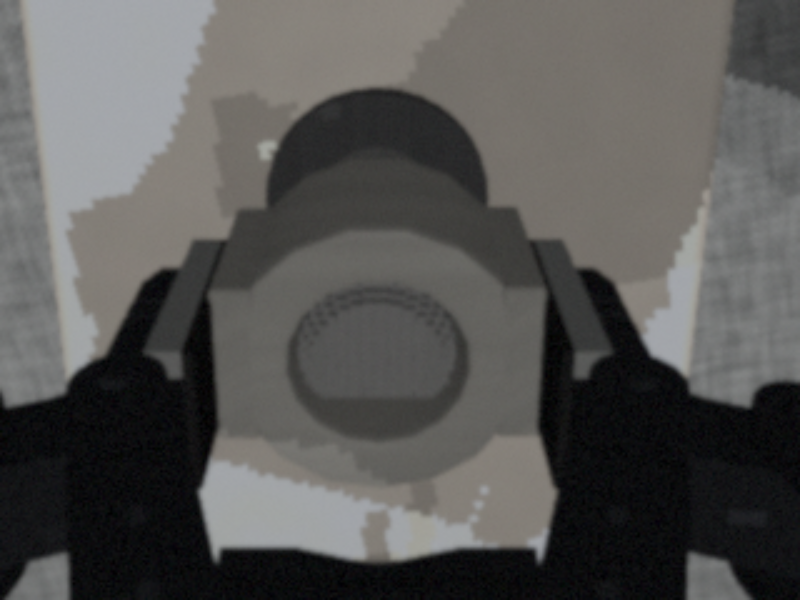

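The view shows the shaft inside the bore at (378,355), with its flat at (378,400) square to the key side. The collar is level, flush to about 0.1 mm, and held, so I'm handing it in.

```bash
python3 -c "
from station import arm
print(arm.sign_off())"
```

```text
the job is handed in; nothing more can be done
None
```

The job is handed in: the shaft's flat is turned to the hex key, and the wide collar is on the shaft and still gripped, its top flush with the shaft end to about 0.1 mm and its set-screw on the flat, lined up with the key to within the 1–2° I could measure.

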